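# Trip-test one residual-current breaker and switch it back on

## Task

The live distribution board on the bench is due for its trip test: with your fingertips, gently press the yellow test button of the breaker that has the blue toggle until that toggle trips (drops over towards the front of the board), then push the blue toggle back on (over to the rear) and withdraw. The toggle must be tripped by its test button, not pushed off. Leave the other breakers switched on and their buttons unpressed, and do not shift the multimeter and the dish of screws beside the board.

Things in the scene. Friction and masses are not known exactly. Their poses are not given: they have to be found in the camera images.
- board: light grey distribution board, 150 (x) by 250 (y) by 62 mm high, screwed flat to the bench, lid up. Origin: centre of its underside; x points from its front edge (towards the robot) to its rear, y to its left. Three breakers stand side by side along y, 72 mm apart, in any order, their white faces 72 mm above the bench. Lugs reach 20 mm past its sides, a conduit 54 mm past its rear, below 45 mm
- breaker_blue: white residual-current breaker with the BLUE toggle, the one to test; face 45 (x) by 71 mm (y), axes parallel to the board's. Origin: mid-breaker, 22 mm below its face. The toggle's hinge is at x = 0, y = +19 mm, the breaker's own yellow test button at x = 0, y = -21 mm (40 mm right of the toggle; a yellow button 32 mm left of the toggle belongs to the next breaker)
- breaker_black: the same breaker with a BLACK toggle: to be left alone
- breaker_green: the same breaker with a GREEN toggle: to be left alone
- test_blue_top (a point): centre of the top of the blue-toggled breaker's round yellow test button, 11.6 mm across; at rest it stands 7.5 mm above the breaker's face
- test_blue (a joint): travel of that test button, m: 0 out, 0.0055 fully in (still 2 mm proud of the face). It springs back out. It resists with about 5 to 6 N at first and less further in; about 4 mm in it has kicked the toggle over centre, and the toggle then falls by itself within 0.3 s; fully in it stops hard
- toggle_blue_tip (a point): middle of the tip of the blue toggle. The toggle is 17 mm wide (y), 7 mm thick (8.5 at its tip) and 30 mm long from its hinge axis, which runs along y 12 mm below the breaker's face; on or off, its tip stands 15 mm above the face and 13 mm to the rear (on) or the front (off) of the hinge axis
- toggle_blue (a joint): angle of the blue toggle, rad: +0.45 is on (leans to the board's rear, away from the robot), -0.45 is off or tripped (leans to the front, towards the robot). An over-centre spring snaps it to whichever side of upright it is on; a few newtons push it over
- toggle_black (a joint): angle of the black toggle, as for the blue one; on at the start
- test_black (a joint): travel of the yellow test button of the breaker with the black toggle, as for the blue one
- toggle_green (a joint): angle of the green toggle, as for the blue one; on at the start
- test_green (a joint): travel of the yellow test button of the breaker with the green toggle, as for the blue one
- screwdriver: yellow-handled screwdriver, 184 mm long and 24 mm high, lying to the left of the board; origin under its middle
- dish: loose steel dish of screws, 94 mm across and 20 mm high, to the left of the board; origin under its centre
- meter: loose yellow and black multimeter, 150 by 75 by 50 mm high, lying in front of the board; origin under its middle, x along its length

How it is judged:
By the outcome, as a careful person would: the job done as asked, in the order asked, and still so for the second after the job is handed in, with the robot touching nothing.
It also fails if it takes over 45 s, if anything falls off the work surface, if the arm or the gripper's body presses on something with over 40 N, if the wrist force passes 120 N, or if a joint passes its speed limit or range.

## Robot

A 6-joint arm with a two-finger parallel gripper is mounted at the origin on a cart in front of the work surface, level with it; the furniture and walls round the work are solid. World frame = base frame: x ahead of the robot, y to its left, z up, the work surface at z = 0. Lengths are in m, angles in rad, forces in N, time in s.
With the tool pointing down it reaches from about 0.25 to 0.725 m from the base axis. Payload 4 kg.
Tool frame: the origin (TCP) lies at the very end of the fingers, on their centre line; the grasp point (between the pads) lies 19 mm behind it; z points along the fingers, y is the line along which they close (so a half turn about z gives the same grasp; the last joint's range is limited). The gripper opens to 85 mm and grips with 20 to 120 N. Pads are 22 mm wide; open, the fingers measure 114 mm over their backs; the gripper's body (76 mm by 85 mm) begins 54 mm behind the grasp point. The pads swing forward as they close: fully open they stand 13 mm farther back than shut.
Start: joints at [-1.231, 0.241, 0.005, 1.335, 0, 1.571], TCP at [0.167, -0.471, 0.231] pointing down, gripper open.
Joint ranges: [-2.72, 2.72], [-1.05, 1.87], [-1.09, 1.28], [-1.99, 2.15], [-1.42, 1.44], [-3.14, 3.14]. Speed limits (rad/s): [2.79, 2.79, 3.14, 3.14, 3.14, 3.14].

## Interface

Orientations are given as a unit quaternion [x, y, z, w].
In Python, from workcell import bot, vision, workorder gives the robot as it stands.
- The arm moves only by the shell command python3 -m creep 'ROWS' [OPENING]. ROWS is JSON, a list of rows, each a list of 2 entries, a list of its own where there are three numbers: the shift along the tool's x, y, z in mm, then the turn, a rotation vector about the tool's x, y, z in rad. In form: [[[dx, dy, dz], [wx, wy, wz]], ...]. A call has 1 to 12 rows; each row shifts and turns the commanded pose from where the row before left it, along the tool's axes as they then stand; what a row does not reach is not made up. A row lasts 1/8 s, in which the tool goes at most 62.5 mm and 10.7 degrees, less where a joint would pass 70% of its speed; a pose out of reach is approached as far as the arm can. A call is refused whole if a number of a shift passes 62.5 or a number of a turn 0.188, either way. A call with a gripper value outside its range is refused whole. OPENING is the finger opening in mm, from 0 to 85.4, set as the call begins (- or left out, the last holds). The fingers move at their own pace and stop on an object; the grip force is fixed at half the most. Time passes only in rows, so rows that do not move let the fingers close. It gives the time, the measured TCP pose, the force, the opening and the grip force at its end, in the units of the state.
- bot.get_obs(): the state, without advancing time (a new reading comes with each control period).
- vision.camera(name): name is "scene" or "side" or "wrist"; returns a dict with "image" (420x560x3 uint8, blue, green, red), "z_map" (420x560 float32, m along the optical axis (not along the pixel's ray), 0 where there is no reading), "K" (3x3 intrinsics, pixels), "rvec" (rotation vector, rad) and "tvec" (3), from world to camera coordinates, as OpenCV has them; the wrist camera has in their place "tool_from_camera" (4x4, takes a point from camera to tool coordinates, whose origin is the TCP and whose axes are the flange's). Camera axes: x right, y down, z forward; pixel columns grow to the right and rows downward; lengths in m; the calibration is good to about 2 mm. A picture is of the moment at which its call begins: read the wrist's pose just before it.
- workorder.job_done(): hands the job in; it is judged then, once.
Trained networks look in a picture, given as the dict that the camera call returned (one of the last four; its "shot" number tells which), for a name from the list of things; names that differ only in an ending like _2 or _b are one class to them, and where a whole thing is asked for, a point or a joint stands for the part that bears it (a point fixed in the world has none). Each returns a list of dicts, best first, with "score" (0 to 1); they miss things now and then, are a little off and sometimes report something else, mostly with a low value. They report only what shows in the picture. A call takes as long as a camera call.
- vision.spot_in(picture, query): "position" ([column, row] in pixels, amid what is visible of it).
- vision.place_of(picture, query): "position" ([column, row] in pixels: a listed point, or the origin of a listed thing).
The state is a dict: "clock": time; "joint_pos": joint angles; "joint_vel": joint speeds; "tau": joint torques, N m; "eef_pos": TCP position; "tool_rot": TCP orientation; "ft_force": force on the tool from outside, world axes, zero at the start; "ft_torque": the same for the moment, N m; "grip_width": finger opening in m; "grasp_force": force on a finger pad.
Only numpy, scipy, OpenCV 4.12 (cv2) and the standard library are available. Lean on these libraries where they do the work, as an engineer would, in place of code of your own. Each camera call takes 0.05 s, during which the arm holds its last target. There are 200 camera calls.

## Working session

There is one attempt and no reset: what is moved stays moved. The work goes in short steps, Python scripts to look and compute and a shell command to move; the robot and the scene stay as the last step left them, time stands still between calls to the robot, and variables do not carry over. Pictures are saved under pics/ and viewed, at most 10 in all, crops included, and the job is handed in when it is done.

```bash
mkdir -p pics; cat > h.py <<'E'
import numpy as np, cv2
from scipy.spatial.transform import Rotation as R
from workcell import bot, vision, workorder
def world(p,uv,z=None,obs=None):
    K=p["K"]; u,v=uv
    ray=np.linalg.inv(K)@np.array([u,v,1.0])
    if "rvec" in p:
        Rm=cv2.Rodrigues(np.array(p["rvec"]))[0]; t=np.array(p["tvec"]).ravel()
        o=-Rm.T@t; d=Rm.T@ray
    else:
        T=np.array(p["tool_from_camera"]); Rt=R.from_quat(obs["tool_rot"]).as_matrix()
        o=Rt@T[:3,3]+np.array(obs["eef_pos"]); d=Rt@T[:3,:3]@ray
    if z is None:
        s=p["z_map"][int(round(v)),int(round(u))]
    else: s=(z-o[2])/d[2]
    return o+s*d
E
python3 - <<'E'
from h import *
o=bot.get_obs(); print({k:np.round(o[k],3) for k in("clock","eef_pos","tool_rot","ft_force","grip_width")})
ims=[]
for n in("scene","side"):
    p=vision.camera(n); cv2.imwrite(f"pics/{n}.png",p["image"])
    for q,z in(("test_blue_top",.0795),("toggle_blue_tip",.087),("breaker_blue",.05),("breaker_black",.05),("breaker_green",.05),("board",0),("meter",0),("dish",0)):
        for r in vision.place_of(p,q)[:1]:
            print(n,q,round(r["score"],2),np.round(r["position"]),np.round(world(p,r["position"],z),3))
E
```

```text
{'clock': np.float64(0.0), 'eef_pos': array([ 0.166, -0.471,  0.23 ]), 'tool_rot': array([ 0.986,  0.169, -0.   , -0.001]), 'ft_force': array([-0.5  ,  0.141, -0.399]), 'grip_width': np.float64(0.085)}
scene toggle_blue_tip 0.35 [325. 193.] [0.462 0.278 0.087]
scene breaker_blue 0.74 [315. 203.] [0.479 0.293 0.05 ]
scene breaker_black 0.84 [291. 204.] [0.505 0.343 0.05 ]
scene breaker_green 0.68 [258. 209.] [0.526 0.421 0.05 ]
scene board 0.8 [288. 223.] [0.496 0.356 0.   ]
scene meter 0.79 [248. 265.] [0.418 0.502 0.   ]
scene dish 0.82 [184. 232.] [0.59  0.594 0.   ]
side test_blue_top 0.51 [338. 281.] [0.475 0.262 0.08 ]
side toggle_blue_tip 0.67 [340. 258.] [0.499 0.296 0.087]
side breaker_blue 0.59 [336. 279.] [0.484 0.275 0.05 ]
side breaker_black 0.86 [327. 239.] [0.511 0.352 0.05 ]
side breaker_green 0.81 [324. 206.] [0.544 0.417 0.05 ]
side board 0.92 [324. 251.] [0.509 0.352 0.   ]
side meter 0.62 [252. 211.] [0.423 0.503 0.   ]
side dish 0.65 [299. 151.] [0.589 0.595 0.   ]
```

View pics/scene.png

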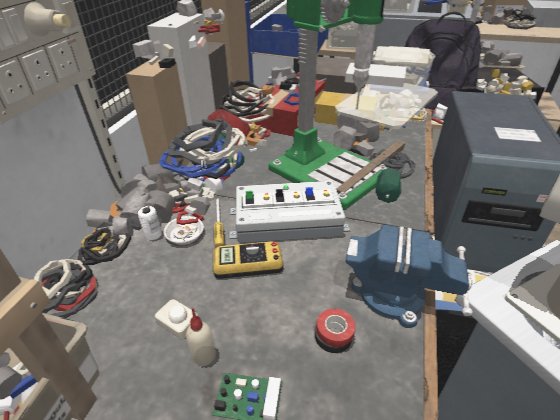

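```bash
python3 - <<'E'
from h import *
H=np.full((24,30),-1.0)  # x 0..1.2? cells 5cm: x -0.2..1.0, y -0.8..0.7
for n in("scene","side"):
    p=vision.camera(n); Z=p["z_map"]; v,u=np.mgrid[0:420,0:560]
    P=np.linalg.inv(p["K"])@np.stack([u,v,np.ones_like(u)]).reshape(3,-1)*Z.ravel()
    Rm=cv2.Rodrigues(np.array(p["rvec"]))[0]; W=Rm.T@(P-np.array(p["tvec"]).reshape(3,1))
    print(n,(-Rm.T@np.array(p["tvec"]).ravel()).round(2))
    ok=(Z.ravel()>0); i=np.floor((W[0]+.2)/.05).astype(int); j=np.floor((W[1]+.8)/.05).astype(int)
    ok&=(i>=0)&(i<24)&(j>=0)&(j<30)
    np.maximum.at(H,(i[ok],j[ok]),W[2][ok])
print("y:",[int(-80+5*k) for k in range(30)])
for k in range(23,-1,-1): print("%4d"%(-20+5*k)," ".join("%3d"%(100*h) if h>-.9 else "  ." for h in H[k]))
E
```

```text
scene [-0.13  0.71  0.62]
side [0.24 0.06 0.81]
y: [-80, -75, -70, -65, -60, -55, -50, -45, -40, -35, -30, -25, -20, -15, -10, -5, 0, 5, 10, 15, 20, 25, 30, 35, 40, 45, 50, 55, 60, 65]
  95  30   .  27  27  23  20  17  17  17  16  16  14  15  14  28  29  15  15  31  31  12  13  31  37  37  37  37  44  44  45
  90   4  24  25  23  21  18  17  17  17  16  16  15  15  15   7  29  30  31  31   9   9   9  12  33  37  38  35  35  45  46
  85   4  20  21  18  12   5  16  17  16  16  15  15  14  10  10   7   0  11  11   0   3   7   9  13  14  34  35  35  29  46
  80   4   4  11  16  12   6   3  16  16  14  15  14  10  10  10  10  10   0   0   0   0   1  11  14  15  12  30  30   8  33
  75   .  10  11   9   9  -5   0   0  10  10  10  10  10  10  10  10  10   4   3   .  43   0  11  14  15  14  14  10   9  48
  70   9  10  11  11  10   .   .   .  10  10  10  10  10  10  10  10   8   8  11  38  44   4   0  12  14  14  12   9   7  49
  65   9  10  11  11  10   .   .   .   .   0  10  10  10  10  10  10   7  42  41  45  51  51   0   0  11  11   9   6   8  47
  60   .  10  10  11   .   .   .   .   .
[... 1384 characters left out ...]
  .   .   .   1   1   6  26  25   0   7   7   0   0   0   0   0   0   0   0
   0   .   .   .   .   .   .   .   .   .   .   .   .   .   .   .   .   6   5   0   0   .   .   0   0   0   0   1   0   0   0
  -5   .   .   .   .   .   .   .   .   .   .   .   .   .   .   .   .   .   1   0   0   .   .   .   0   0   0   1   1   1   0
 -10   .   .   .   .   .   .   .   .   .   .   .   .   .   .   .   .   .   .   0   0   .   .   .   .   0   0   0   1   1   0
 -15   .   .   .   .   .   .   .   .   .   .   .   .   .   .   .   .   .   .   .   .   .   .   .   . -84 -35 -35 -76   .   .
 -20   .   .   .   .   .   .   .   .   .   .   .   .   .   .   .   .   .   .   .   .   .   .   .   .   . -52 -64 -33 -64   .
```

View pics/side.png

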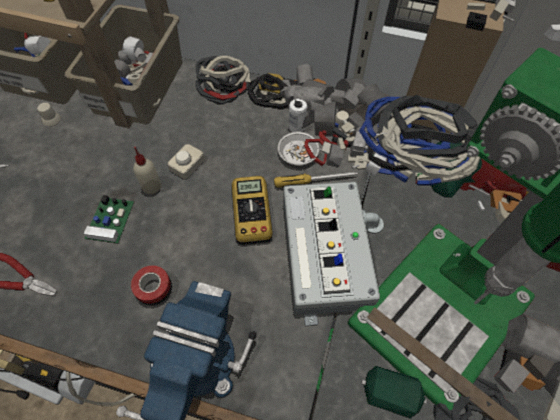

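```bash
python3 -m creep '[[[0,0,-15],[0,0,0.1725]],[[0,0,-15],[0,0,0.1725]],[[0,0,-15],[0,0,0.1725]],[[0,0,-15],[0,0,0.1725]]]' 0; python3 - <<'E'
from h import *
for n in("side","scene"):
    p=vision.camera(n); Z=p["z_map"]; v,u=np.mgrid[0:420,0:560]
    P=np.linalg.inv(p["K"])@np.stack([u,v,np.ones_like(u)]).reshape(3,-1)*Z.ravel()
    Rm=cv2.Rodrigues(np.array(p["rvec"]))[0]; W=(Rm.T@(P-np.array(p["tvec"]).reshape(3,1))).T
    for zl,zh in((.12,.3),(.3,.4),(.4,.55)):
        m=(Z.ravel()>0)&(W[:,2]>zl)&(W[:,2]<zh)&(W[:,0]>.35)&(W[:,0]<.9)&(W[:,1]>-.0)&(W[:,1]<.55)
        Q=W[m]
        if len(Q):
            d=np.hypot(Q[:,0]-.475,Q[:,1]-.262); print(n,zl,len(Q),Q[d.argmin()].round(3),d.min().round(3),Q.min(0).round(3),Q.max(0).round(3))
E
```

```text
clock: 1.5
eef_pos: [0.1666, -0.4714, 0.2918]
tool_rot: [0.984, -0.177, 0.0, 0.0]
ft_force: [-0.7, -0.1, 0.3]
grip_width: 0.0124
grasp_force: 0.0
side 0.12 7960 [0.571 0.123 0.299] 0.169 [0.565 0.09  0.12 ] [0.9  0.55 0.3 ]
side 0.3 2442 [0.574 0.124 0.383] 0.17 [0.566 0.09  0.3  ] [0.9   0.55  0.398]
side 0.4 11100 [0.574 0.226 0.509] 0.105 [0.551 0.083 0.409] [0.66  0.257 0.513]
scene 0.12 3556 [0.575 0.129 0.296] 0.166 [0.566 0.094 0.12 ] [0.9  0.55 0.3 ]
scene 0.3 1773 [0.567 0.124 0.339] 0.166 [0.566 0.095 0.3  ] [0.9  0.55 0.4 ]
scene 0.4 2590 [0.577 0.236 0.462] 0.105 [0.551 0.088 0.4  ] [0.752 0.262 0.467]
```

```bash
python3 -m creep '[[[0,-40,0],[0,0,0]],[[0,-61,0],[0,0,0]],[[0,-61,0],[0,0,0]],[[0,-61,0],[0,0,0]],[[0,-61,0],[0,0,0]],[[0,-61,0],[0,0,0]],[[0,-61,0],[0,0,0]],[[0,-61,0],[0,0,0]],[[0,-61,0],[0,0,0]],[[0,-61,0],[0,0,0]],[[0,-61,0],[0,0,0]],[[0,-61,0],[0,0,0]]]'
python3 - <<'E'
from h import *
o=bot.get_obs(); p=vision.camera("wrist"); cv2.imwrite("pics/w1.png",p["image"])
print(o["clock"],np.round(o["eef_pos"],4),np.round(R.from_quat(o["tool_rot"]).as_matrix()[:,0],3),np.round(p["tool_from_camera"],3))
for q,z in(("test_blue_top",.0795),("toggle_blue_tip",.087),("breaker_blue",.05),("breaker_black",.05),("breaker_green",.05)):
    for r in vision.place_of(p,q)[:2]:
        print(q,round(r["score"],2),np.round(r["position"]),np.round(world(p,r["position"],z,o),4),np.round(world(p,r["position"],None,o),4))
E
```

```text
clock: 3.1
eef_pos: [0.3363, -0.001, 0.3147]
tool_rot: [0.993, -0.078, 0.005, -0.085]
ft_force: [0.2, 1.0, -0.3]
grip_width: -0.0001
grasp_force: 0.0
3.1 [ 0.3363 -0.001   0.3147] [ 0.988 -0.155 -0.003] [[ 0.001 -0.964 -0.266  0.067]
 [ 1.     0.001 -0.    -0.   ]
 [ 0.    -0.266  0.964 -0.142]
 [ 0.     0.     0.     1.   ]]
test_blue_top 0.55 [79. 93.] [0.4724 0.266  0.0795] [0.4727 0.2674 0.0777]
toggle_blue_tip 0.7 [46. 73.] [0.499  0.2952 0.087 ] [0.4987 0.2944 0.088 ]
breaker_blue 0.57 [85. 88.] [0.4824 0.2791 0.05  ] [0.4779 0.2622 0.0718]
breaker_black 0.93 [30. 75.] [0.5108 0.3512 0.05  ] [0.5032 0.3251 0.0774]
```

View pics/w1.png

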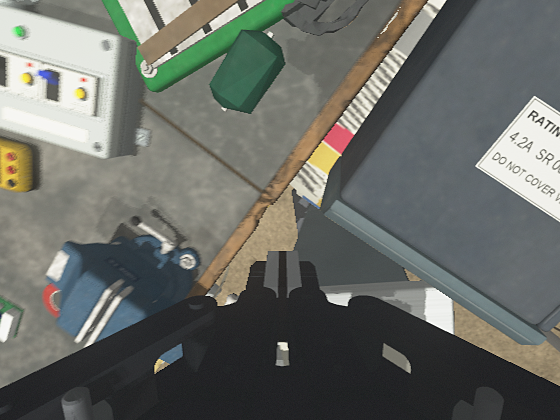

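```bash
cat >> h.py <<'E'
def delta(target,yaw):
    """shift (mm, in present tool axes) and turn to bring the TCP to target, pointing down, tool x at yaw"""
    o=bot.get_obs(); A=R.from_quat(o["tool_rot"])
    B=R.from_matrix(np.column_stack([[np.cos(yaw),np.sin(yaw),0],[np.sin(yaw),-np.cos(yaw),0],[0,0,-1]]))
    d=np.array(target)-o["eef_pos"]
    print("clock",o["clock"],"pos",np.round(o["eef_pos"],4),"F",np.round(o["ft_force"],1))
    print("turn",(A.inv()*B).as_rotvec().round(4),"shift now",(A.inv().apply(d)*1e3).round(1),"shift once turned",(B.inv().apply(d)*1e3).round(1))
E
python3 -c "
from h import *
delta([.45,.25,.25],-.36)"
```

```text
clock 3.4 pos [ 0.3357 -0.002   0.3141] F [ 0.1 -0.1 -0.2]
turn [-0.1673  0.0202  0.2024] shift now [  73.8 -252.3  107.6] shift once turned [  18.2 -276.1   64.1]
```

```bash
python3 -m creep '[[[0,0,0],[-0.084,0.01,0.101]],[[0,0,0],[-0.084,0.01,0.101]],[[0,-35,0],[0,0,0]],[[0,-35,0],[0,0,0]],[[2,-35,8],[0,0,0]],[[2,-35,8],[0,0,0]],[[2,-35,8],[0,0,0]],[[4,-35,10],[0,0,0]],[[4,-35,10],[0,0,0]],[[4,-31,20],[0,0,0]],[[0,0,0],[0,0,0]]]'
python3 -c "
from h import *
delta([.473,.265,.20],-.36)"
```

```text
clock: 4.78
eef_pos: [0.3584, 0.0209, 0.2843]
tool_rot: [0.993, -0.057, 0.002, -0.103]
ft_force: [-0.1, 0.0, -0.1]
grip_width: 0.0004
grasp_force: 0.0
clock 4.775 pos [0.3584 0.0209 0.2843] F [-0.1  0.  -0.1]
turn [-0.2038  0.0331  0.2438] shift now [  86.6 -233.2  134.1] shift once turned [  21.2 -268.9   84.3]
```

```bash
python3 -c "
from h import *
print(bot.get_obs()['joint_pos'])
delta([.473,.265,.20],1.21)"
```

```text
[-0.11545071 -0.0636368  -0.21263791  1.42993996  0.20575532  3.14061457]
clock 4.775 pos [0.3584 0.0209 0.2843] F [-0.1  0.  -0.1]
turn [-0.18   -0.1295 -1.3203] shift now [  86.6 -233.2  134.1] shift once turned [268.9  21.   84.3]
```

```bash
python3 -m creep '[[[0,0,0],[-0.0225,-0.016,-0.165]],[[0,0,0],[-0.0225,-0.016,-0.165]],[[0,0,0],[-0.0225,-0.016,-0.165]],[[0,0,0],[-0.0225,-0.016,-0.165]],[[0,0,0],[-0.0225,-0.016,-0.165]],[[0,0,0],[-0.0225,-0.016,-0.165]],[[0,0,0],[-0.0225,-0.016,-0.165]],[[0,0,0],[-0.0225,-0.016,-0.165]],[[0,0,0],[0,0,0]]]'
python3 -c "
from h import *
delta([.473,.265,.20],1.21)"
```

```text
clock: 5.9
eef_pos: [0.3587, 0.0204, 0.2859]
tool_rot: [0.823, 0.567, 0.002, 0.001]
ft_force: [0.2, 0.4, 0.0]
grip_width: 0.0002
grasp_force: 0.0
clock 5.9 pos [0.3587 0.0204 0.2859] F [0.2 0.4 0. ]
turn [ 0.004  -0.002  -0.0032] shift now [269.   19.4  86.5] shift once turned [269.2  20.6  85.9]
```

```bash
python3 -m creep '[[[20,0,0],[0,0,0]],[[35,0,0],[0,0,0]],[[40,0,0],[0,0,0]],[[40,0,10],[0,0,0]],[[40,5,15],[0,0,0]],[[40,5,20],[0,0,0]],[[34,5,20],[0,0,0]],[[20,5,20],[0,0,0]],[[0,0,0],[0,0,0]],[[0,0,0],[0,0,0]]]'
python3 - <<'E'
from h import *
o=bot.get_obs(); p=vision.camera("wrist"); cv2.imwrite("pics/w2.png",p["image"])
for q,z in(("test_blue_top",.0795),("toggle_blue_tip",.087),("breaker_blue",.05),("breaker_black",.05),("breaker_green",.05)):
    for r in vision.place_of(p,q)[:2]:
        print(q,round(r["score"],2),np.round(r["position"]),np.round(world(p,r["position"],z,o),4),np.round(world(p,r["position"],None,o),4))
delta([.473,.265,.20],1.21)
E
```

```text
clock: 7.15
eef_pos: [0.4732, 0.2641, 0.2013]
tool_rot: [0.824, 0.567, 0.001, 0.001]
ft_force: [0.5, 0.3, 0.2]
grip_width: 0.0001
grasp_force: 0.0
test_blue_top 0.74 [280. 206.] [0.4708 0.2635 0.0795] [0.4708 0.2635 0.0795]
toggle_blue_tip 0.75 [304. 156.] [0.5023 0.2954 0.087 ] [0.5024 0.2953 0.0861]
breaker_blue 0.55 [285. 173.] [0.4831 0.2829 0.05  ] [0.484  0.2861 0.0712]
breaker_black 0.69 [288.  85.] [0.5102 0.3496 0.05  ] [0.5091 0.3479 0.0714]
breaker_black 0.22 [286. 171.] [0.4846 0.2845 0.05  ] [0.4854 0.2876 0.0713]
clock 7.45 pos [0.4734 0.2643 0.2018] F [ 0.5 -0.1 -0.5]
turn [ 0.0044 -0.0027 -0.0028] shift now [ 0.5 -0.7  1.8] shift once turned [ 0.5 -0.6  1.8]
```

View pics/w2.png

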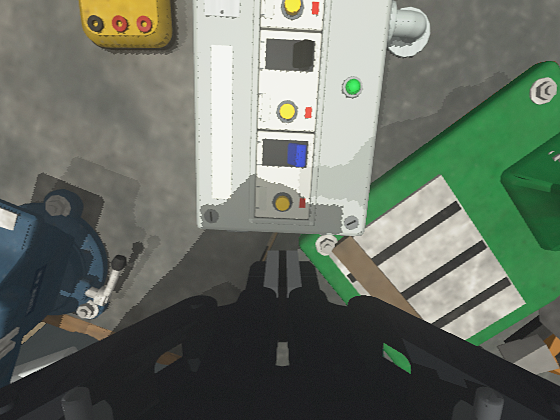

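```bash
python3 - <<'E'
from h import *
o=bot.get_obs(); p=vision.camera("wrist"); hsv=cv2.cvtColor(p["image"],cv2.COLOR_BGR2HSV)
for nm,lo,hi,box,z in(("y",(18,120,80),(35,255,255),(265,90,310,215),.0795),("b",(105,120,60),(130,255,255),(265,130,320,180),.087)):
    m=cv2.inRange(hsv,lo,hi); k=np.zeros_like(m); k[box[1]:box[3],box[0]:box[2]]=1
    n,l,s,c=cv2.connectedComponentsWithStats(m*k)
    for i in range(1,n):
        if s[i,4]>40: print(nm,s[i],c[i].round(1),world(p,c[i],z,o).round(4))
E
```

```text
y [279 104  16  16 179] [286.4 111.5] [0.5019 0.3307 0.0795]
y [275 196  14  15 160] [281.8 203.3] [0.4734 0.2656 0.0795]
b [287 144  19  23 364] [296.1 155. ] [0.4975 0.2986 0.087 ]
```

```bash
python3 -m creep '[[[1,0,20],[0,0,0.04]],[[0,0,30],[0,0,0]],[[0,0,30],[0,0,0]],[[0,0,25],[0,0,0]],[[0,0,9],[0,0,0]],[[0,0,0],[0,0,0]]]' 0
python3 -c "
from h import *
delta([.4732,.2655,.0795],1.17)"
```

```text
clock: 8.25
eef_pos: [0.4739, 0.2655, 0.0868]
tool_rot: [0.834, 0.551, 0.001, 0.001]
ft_force: [-0.3, -1.2, -0.1]
grip_width: -0.0002
grasp_force: 0.0
clock 8.25 pos [0.4739 0.2655 0.0868] F [-0.3 -1.2 -0.1]
turn [ 0.003  -0.0012 -0.002 ] shift now [-0.3 -0.7  7.3] shift once turned [-0.3 -0.6  7.3]
```

```bash
python3 -m creep '[[[0,0,3],[0,0,0]],[[0,0,2],[0,0,0]],[[0,0,1],[0,0,0]],[[0,0,1],[0,0,0]],[[0,0,0],[0,0,0]]]'; python3 -m creep '[[[0,0,1],[0,0,0]],[[0,0,0],[0,0,0]]]';python3 -m creep '[[[0,0,1],[0,0,0]],[[0,0,0],[0,0,0]]]'
```

```text
clock: 8.88
eef_pos: [0.474, 0.2656, 0.0798]
tool_rot: [0.834, 0.551, 0.002, 0.001]
ft_force: [-0.5, -1.0, 0.1]
grip_width: 0.0002
grasp_force: 0.0
clock: 9.12
eef_pos: [0.4742, 0.2657, 0.079]
tool_rot: [0.834, 0.551, 0.002, 0.001]
ft_force: [-0.4, 0.1, 0.4]
grip_width: 0.0
grasp_force: 0.8
clock: 9.38
eef_pos: [0.4741, 0.2657, 0.0782]
tool_rot: [0.834, 0.551, 0.002, 0.001]
ft_force: [-0.8, -0.5, 3.2]
grip_width: 0.0001
grasp_force: 2.1
```

Contact at about z = 0.0785. Press on 1 mm at a time.

```bash
for i in 1; do python3 -m creep '[[[0,0,1],[0,0,0]],[[0,0,1],[0,0,0]],[[0,0,0],[0,0,0]]]'|grep -E 'pos|for'; done; python3 -m creep '[[[0,0,1],[0,0,0]],[[0,0,0],[0,0,0]]]'|grep -E 'pos|for'; python3 -m creep '[[[0,0,0.8],[0,0,0]],[[0,0,0],[0,0,0]],[[0,0,0],[0,0,0]]]'
python3 - <<'E'
from h import *
p=vision.camera("side"); cv2.imwrite("pics/s2.png",cv2.resize(p["image"][150:330,240:420],None,fx=3,fy=3))
for r in vision.place_of(p,"toggle_blue_tip")[:2]: print(r["score"],r["position"],world(p,r["position"],.087).round(4))
E
```

```text
eef_pos: [0.4742, 0.2657, 0.076]
ft_force: [0.1, 0.3, 3.6]
grasp_force: 1.7
eef_pos: [0.4742, 0.2657, 0.0747]
ft_force: [-0.5, -0.6, 2.2]
grasp_force: 1.0
clock: 10.38
eef_pos: [0.4741, 0.2657, 0.074]
tool_rot: [0.834, 0.551, 0.002, 0.001]
ft_force: [-0.5, -0.4, 4.2]
grip_width: -0.0
grasp_force: 1.8
```

View pics/s2.png

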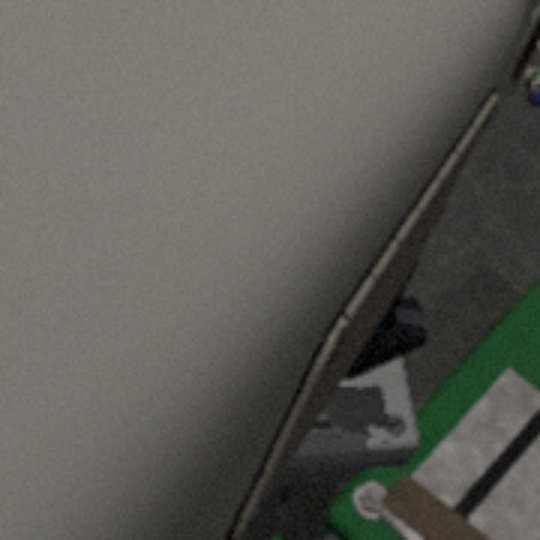

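The arm blocks the side view (nothing of the toggles visible); check with the wrist and scene cameras.

```bash
python3 - <<'E'
from h import *
o=bot.get_obs(); a=vision.camera("wrist"); b=vision.camera("scene")
for p in(a,b):
    for r in vision.place_of(p,"toggle_blue_tip")[:1]: print(r["score"],np.round(r["position"]),world(p,r["position"],.087,o).round(4))
cv2.imwrite("pics/w3.png",np.hstack([cv2.resize(a["image"][40:290,180:400],(396,450)),cv2.resize(b["image"][150:250,220:370],(400,450))[:, :]]))
print(o["ft_force"])
E
```

```text
0.82 [252. 192.] [0.478 0.307 0.087]
0.36 [308. 192.] [0.484  0.3094 0.087 ]
[-0.86617223 -0.34891023  3.7391557 ]
```

View pics/w3.png

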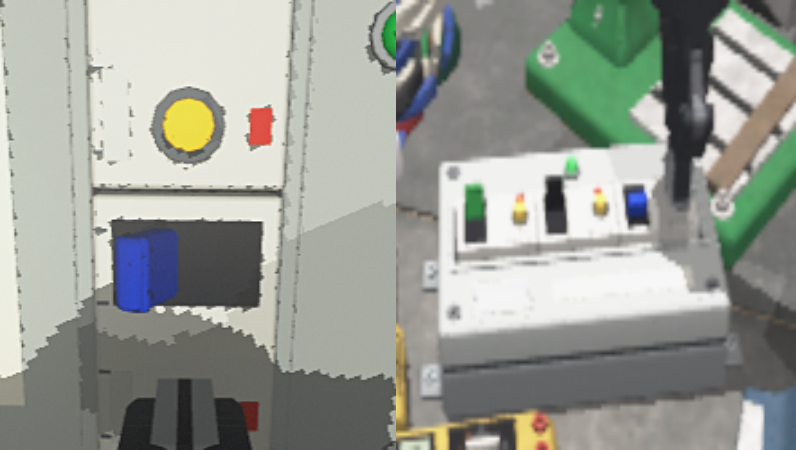

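```bash
python3 -m creep '[[[0,0,-10],[0,0,0]],[[0,0,-15],[0,0,0]],[[0,0,-20],[0,0,0]],[[0,-25,0],[0,0,0]],[[20,-16,0],[0,0,0]],[[20,0,0],[0,0,0]],[[0,0,0],[0,0,0]]]'
python3 - <<'E'
from h import *
o=bot.get_obs(); a=vision.camera("wrist")
for q in("toggle_blue_tip","test_blue_top"):
    for r in vision.place_of(a,q)[:1]: print(q,r["score"],np.round(r["position"]),world(a,r["position"],.087 if q[1]=="o" else .0795,o).round(4))
delta([.4515,.318,.079],1.17)
E
```

```text
clock: 11.55
eef_pos: [0.4524, 0.3197, 0.1198]
tool_rot: [0.834, 0.552, 0.002, 0.001]
ft_force: [-0.1, 0.6, 0.5]
grip_width: -0.0
grasp_force: 0.0
toggle_blue_tip 0.72 [336. 251.] [0.4778 0.3048 0.087 ]
test_blue_top 0.5 [350. 303.] [0.4739 0.2667 0.0795]
clock 11.7 pos [0.4516 0.3178 0.1191] F [-0.7 -0.8 -0.2]
turn [ 0.0031 -0.001  -0.0023] shift now [ 0.1 -0.3 40.1] shift once turned [ 0.1 -0.2 40.1]
```

```bash
python3 -m creep '[[[-1,0,15],[0,0,0]],[[0,0,15],[0,0,0]],[[0,0,10],[0,0,0]],[[0,4,0],[0,0,0]],[[0,4,0],[0,0,0]],[[0,3,0],[0,0,0]],[[0,3,0],[0,0,0]],[[0,3,0],[0,0,0]],[[0,0,0],[0,0,0]]]'; python3 -m creep '[[[0,3,0],[0,0,0]],[[0,3,0],[0,0,0]],[[0,3,0],[0,0,0]],[[0,0,0],[0,0,0]]]';  python3 -m creep '[[[0,3,0],[0,0,0]],[[0,3,0],[0,0,0]],[[0,0,0],[0,0,0]]]'
python3 - <<'E'
from h import *
o=bot.get_obs(); a=vision.camera("wrist")
for r in vision.place_of(a,"toggle_blue_tip")[:1]: print(r["score"],np.round(r["position"]),world(a,r["position"],.087,o).round(4))
cv2.imwrite("pics/w4.png",a["image"][60:360,160:460])
delta([.4893,.302,.079],1.17)
E
```

```text
clock: 12.82
eef_pos: [0.4669, 0.3114, 0.08]
tool_rot: [0.834, 0.552, 0.002, 0.0]
ft_force: [-3.7, 0.7, 5.8]
grip_width: -0.0001
grasp_force: 3.0
clock: 13.32
eef_pos: [0.4769, 0.3074, 0.0828]
tool_rot: [0.834, 0.551, 0.004, 0.002]
ft_force: [-3.9, -4.5, 18.1]
grip_width: -0.0002
grasp_force: 8.8
clock: 13.7
eef_pos: [0.4843, 0.3042, 0.0827]
tool_rot: [0.835, 0.551, 0.005, 0.003]
ft_force: [0.1, -5.7, 14.2]
grip_width: -0.0001
grasp_force: 7.1
0.78 [315. 278.] [0.4963 0.2973 0.087 ]
clock 13.8 pos [0.4843 0.3042 0.0827] F [ 0.3 -6.  14.3]
turn [ 0.0109 -0.0042 -0.0037] shift now [-0.1  5.4  3.8] shift once turned [-0.1  5.4  3.7]
```

View pics/w4.png

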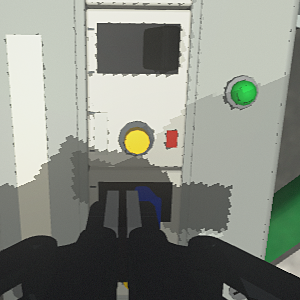

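```bash
python3 -m creep '[[[0,0,-10],[0,0,0]],[[0,0,-15],[0,0,0]],[[0,-10,-15],[0,0,0]],[[0,-20,0],[0,0,0]],[[0,0,0],[0,0,0]]]'
python3 - <<'E'
from h import *
o=bot.get_obs(); a=vision.camera("wrist")
for r in vision.place_of(a,"toggle_blue_tip")[:1]: print(r["score"],np.round(r["position"]),world(a,r["position"],.087,o).round(4))
cv2.imwrite("pics/w5.png",cv2.resize(a["image"][60:360,200:500],None,fx=2,fy=2)[:600])
delta([.4893,.302,.079],1.17)
E
```

```text
clock: 14.42
eef_pos: [0.4511, 0.3174, 0.1188]
tool_rot: [0.834, 0.552, 0.001, 0.001]
ft_force: [1.0, -0.5, -0.2]
grip_width: 0.0001
grasp_force: 0.0
0.72 [384. 244.] [0.5024 0.2967 0.087 ]
clock 14.525 pos [0.4523 0.317  0.1186] F [0.5 0.1 0.3]
turn [ 0.003  -0.0007 -0.0005] shift now [ 0.6 39.8 39.7] shift once turned [ 0.6 39.9 39.6]
```

View pics/w5.png

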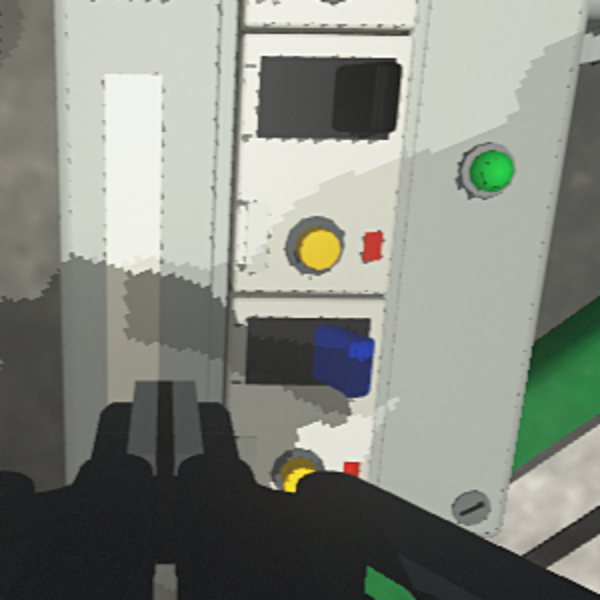

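The picture shows the blue toggle back at the rear (tip at about (384,244) in the full frame, its starting place), black still on and both buttons out. I'll withdraw and check once more.

```bash
python3 -m creep '[[[0,0,-25],[0,0,0]],[[0,0,-35],[0,0,0]],[[0,0,-35],[0,0,0]],[[0,0,-20],[0,0,0]],[[0,0,0],[0,0,0]],[[0,0,0],[0,0,0]]]'
python3 - <<'E'
from h import *
o=bot.get_obs(); a=vision.camera("wrist"); cv2.imwrite("pics/w6.png",a["image"])
for r in vision.place_of(a,"toggle_blue_tip")[:1]: print(r["score"],np.round(r["position"]),world(a,r["position"],.087,o).round(4))
E
```

```text
clock: 15.28
eef_pos: [0.4525, 0.3163, 0.2325]
tool_rot: [0.834, 0.551, 0.001, 0.001]
ft_force: [0.5, 0.2, -0.9]
grip_width: 0.0004
grasp_force: 0.0
0.69 [345. 196.] [0.5029 0.296  0.087 ]
```

View pics/w6.png

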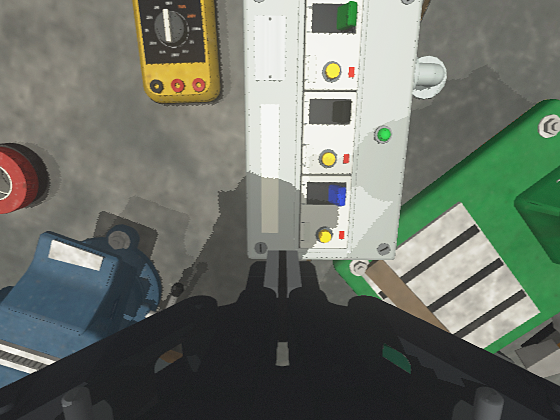

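All three toggles (green at (347,15), black at (340,110), blue at (337,193)) lean to the rear, and all the buttons are out.

```bash
python3 -c "
from workcell import workorder
print(workorder.job_done())"
```

```text
the job is handed in; nothing more can be done
None
```

The blue breaker was tripped by its own test button and its toggle pushed back on; the arm then withdrew clear, with the black and green breakers still on and their buttons out, and the job was handed in at about 15 s (no verdict was shown).

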